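# Register the module in the corner stop and start the test

## Task

Push the larger die-cast box along the bench until it sits squarely home in the corner stop, against both steel rails; slide it only, do not pick it up or tip it. Once it is home, press the round start push button fully down and let it come up again. Leave everything else on the bench where it is.

Things in the scene. Friction and masses are not known exactly. Their poses are not given: they have to be found in the camera images.
- module: The module: the larger of two die-cast aluminium boxes, loose, about 0.4 kg. 80 mm along its x, 120 mm along its y, 40 mm high, plus two steel connector stubs (12 mm thick, 13 mm high) on its top at y = -30 and +30 mm. Origin: centre of its underside, z up. Its x axis starts within 25 degrees of the corner stop's x axis.
- jig: The corner stop, fixed: two steel rails 18 mm wide, 20 mm high, in an L, a thin dark patch on the bench in the corner. Origin: inner corner at bench height, z up. Back rail: inner face at x = 0, lies beyond it (+x), runs along +y for 240 mm. Side rail: inner face at y = 0, lies on the -y side, runs along -x for 140 mm. Module home: axes parallel to these, its origin at x = -40, y = +60 mm.
- start (a joint): Travel of the start push button, m: 0 up, 0.006 fully down. A spring lifts it again; fully down takes 5 N.
- start_top (a point): Centre of the top face of the start push button: a round black cap 28 mm across on a grey control box 64 mm square and 30 mm high, fixed to the left or to the right of the bench. It is pressed straight down.
- selector (a joint): Angle of the selector knob, rad, 0 at the start. Not part of the job: leave it alone.
- selector_grip (a point): The selector knob, a bar-shaped black grip on a grey box just like that of the button, on the opposite side of the bench from the start button. This point is on its axis at grip height. Leave it alone.
- spare: The smaller die-cast box, 50 x 70 x 30 mm with one connector stub, loose, outside the side rail. Origin: centre of its underside. Leave it alone.
- reel: An empty grey wire reel standing on its flange, 58 mm across, 40 mm high, loose, behind the back rail. Origin: centre of its underside. Leave it alone.
- adapter: A small upright brass adapter, 18 mm across, 30 mm high, loose, on the robot's side of the corner. Origin: centre of its underside. Leave it alone.
- jar: A small screw-top jar, 44 mm across, 55 mm high, loose, off the open end of the back rail. Origin: centre of its underside. Leave it alone.
- driver: A screwdriver lying loose behind the back rail, about 200 mm long, roughly parallel to the rail. Leave it alone.
- meter: A black handheld meter lying loose on the right of the bench, 150 x 75 x 32 mm. Origin: centre of its underside. Leave it alone.
Things that resemble listed ones, but are neither listed nor needed, are in the scene too. What is shaped like the part that bears start but green is not meant.

How it is judged:
By the outcome, as a careful person would: the job done as asked, in the order asked, and still so for the second after the job is handed in, with the robot touching nothing.
It also fails if it takes over 58 s, if anything falls off the work surface, if the arm or the gripper's body presses on something with over 40 N, if the wrist force passes 120 N, or if a joint passes its speed limit or range.

## Robot

A 7-joint arm with a two-finger parallel gripper is mounted at the origin on the work surface. World frame = base frame: x ahead of the robot, y to its left, z up, the work surface at z = 0. Lengths are in m, angles in rad, forces in N, time in s.
With the tool pointing down it reaches from about 0.4 to 0.875 m from the base axis. Payload 19.3 kg.
Tool frame: the origin (TCP) lies on the centre line of the jaws, within the pads' length; the fingertips stand 11 mm ahead of it and the grasp point (between the pads) lies 8 mm behind it; z points along the fingers, y is the direction in which the jaws open and shut (so a half turn about z gives the same grasp; the last joint's range is limited). The gripper opens to 85 mm and grips with 20 to 120 N. Pads are 22 mm wide; open, the fingers measure 114 mm over their backs; the gripper's body (76 mm by 85 mm) begins 54 mm behind the grasp point. The pads swing forward as they close: fully open they stand 13 mm farther back than shut.
Start: joints at [1.24, 0.521, -0.036, 1.599, 0.021, 1.021, -0.113], TCP at [0.161, -0.604, 0.242] pointing down, gripper open.
Joint ranges: [-2.91, 2.91], [-0.3, 2.13], [-1.5, 1.42], [0.17, 2.43], [-1.26, 4.41], [0.16, 1.93], [-2.52, 2.52]. Speed limits (rad/s): [1.89, 1.89, 2.39, 2.39, 3.01, 3.01, 3.01].

## Interface

Orientations are given as [roll, pitch, yaw] about the fixed x, y, z axes, in that order (R = Rz(yaw) Ry(pitch) Rx(roll)).
In Python, from station import monitor, snapshot, camera_params, workorder, boxes_of, pinpoint gives the robot as it stands.
- The arm moves only by the shell command python3 -m jog 'ROWS'. ROWS is JSON, a list of rows, each a list of 3 entries, a list of its own where there are three numbers: the shift along the tool's x, y, z in mm, then the turn, a rotation vector about the tool's x, y, z in degrees, then the closure, from -1 (fully open) to 1 (shut). In form: [[[dx, dy, dz], [rx, ry, rz], gripper], ...]. A call has exactly 10 rows; each row shifts and turns the commanded pose from where the row before left it, along the tool's axes as they then stand; what a row does not reach is not made up. A row lasts 1/8 s, in which the tool goes at most 62.5 mm and 10.7 degrees, less where a joint would pass 70% of its speed; a pose out of reach is approached as far as the arm can. A call with a gripper value outside its range is refused whole. The fingers move at their own pace and stop on an object; the grip force is fixed at half the most. Time passes only in rows, so rows that do not move let the fingers close, or fill a call up. It gives the time, the measured TCP pose, the force and the opening at its end, in the units of the state.
- monitor.read_state(): the state, without advancing time (a new reading comes with each control period).
- snapshot(name): name is "side" or "top" or "wrist"; returns (picture, depth): 480x640x3 uint8, red, green, blue; 480x640 float32, m along the optical axis (not along the pixel's ray), 0 where there is no reading.
- camera_params(name): a dict with "fx", "fy", "cx", "cy" (pixels), "R" (3x3) and "t" (3): a world point X has camera coordinates R X + t. Camera axes: x right, y down, z forward; pixel columns grow to the right and rows downward; lengths in m; the calibration is good to about 2 mm. A picture is of the moment at which its call begins: read the wrist's pose just before it. camera_params takes no time and is no camera call; for the wrist camera it gives the pose at the moment of the call.
- workorder.close_job(): hands the job in, once; it reports no verdict.
Trained networks look in the newest picture that a camera, given by its name, has taken for a name from the list of things; names that differ only in an ending like _2 or _b are one class to them, and where a whole thing is asked for, a point or a joint stands for the part that bears it (a point fixed in the world has none). Each returns a list of dicts, best first, with "conf" (0 to 1); they miss things now and then, are a little off and sometimes report something else, mostly with a low value. They report only what shows in the picture. A call takes as long as a camera call. They do not tell look-alikes from the thing itself.
- boxes_of(camera, thing): "point" ([row, column] in pixels, amid what is visible of it).
- pinpoint(camera, thing): "point" ([row, column] in pixels: a listed point, or the origin of a listed thing).
The state is a dict: "time": time; "joints": joint angles; "qd": joint speeds; "joint_efforts": joint torques, N m; "ee_pos": TCP position; "eef_rot": TCP orientation; "contact_force": force on the tool from outside, world axes, zero at the start; "wrist_torque": the same for the moment, N m; "gripper_width": opening from 0.0 (shut) to 1.0 (fully open).
Only numpy, scipy, OpenCV 4.12 (cv2) and the standard library are available. Lean on these libraries where they do the work, as an engineer would, in place of code of your own. Each camera call takes 0.05 s, during which the arm holds its last target.

## Working session

There is one attempt and no reset: what is moved stays moved. The work goes in short steps, Python scripts to look and compute and a shell command to move; the robot and the scene stay as the last step left them, time stands still between calls to the robot, and variables do not carry over. Pictures are saved under pics/ and viewed, and the job is handed in when it is done.

```bash
ls; mkdir -p pics; python3 - <<'E'
from station import monitor, snapshot, camera_params
import cv2
s=monitor.read_state(); print(s)
for n in("top","side"):
    p,d=snapshot(n); cv2.imwrite(f"pics/{n}0.png",p[:,:,::-1]); 
    import numpy as np; np.save(f"pics/{n}0_d.npy",d); print(n,camera_params(n))
E
```

```text
pics
{'time': 0.0, 'joints': array([ 1.23978274,  0.52204749, -0.03634421,  1.59999109,  0.02122594,
        1.02108068, -0.11282734]), 'qd': array([-1.68290626e-03, -2.81646488e-04, -1.26937927e-03, -5.96030723e-04,
        9.96163741e-05,  4.00723630e-04, -2.89528084e-04]), 'joint_efforts': array([-2.34537220e-04, -9.27103114e+01,  1.97976083e+00, -3.69942248e+01,
        1.78411725e-02,  8.02244438e-03,  4.73925411e-06]), 'ee_pos': array([ 0.16105411, -0.60356655,  0.24171073]), 'eef_rot': array([-3.14045576e+00,  9.40986802e-05,  2.60804158e-01]), 'contact_force': array([-1.03762345,  0.05874665, -0.52446008]), 'wrist_torque': array([ 0.03366828,  0.03910938, -0.02595105]), 'gripper_width': 0.9978630529464524}
top {'fx': 485.52231494037164, 'fy': 485.52231494037164, 'cx': 311.463534865974, 'cy': 237.7519388563005, 'R': array([[-0.02857438, -0.99958948,  0.0020904 ],
       [-0.99650629,  0.02832193, -0.07856893],
       [ 0.07847747, -0.00432816, -0.99690649]]), 't': array([-0.00943968,  0.57132905,  1.21829787])}
side {'fx': 581.3429261971437, 'fy': 581.3429261971437, 'cx': 314.0436307019492, 'cy': 240.57124032530598, 'R': array([[-0.96362237, -0.26692626,  0.01350198],
       [-0.17303744,  0.58458152, -0.79266795],
       [ 0.20369088, -0.76616892, -0.60950407]]), 't': array([0.549126  , 0.16167015, 1.29796817])}
```

View pics/top0.png

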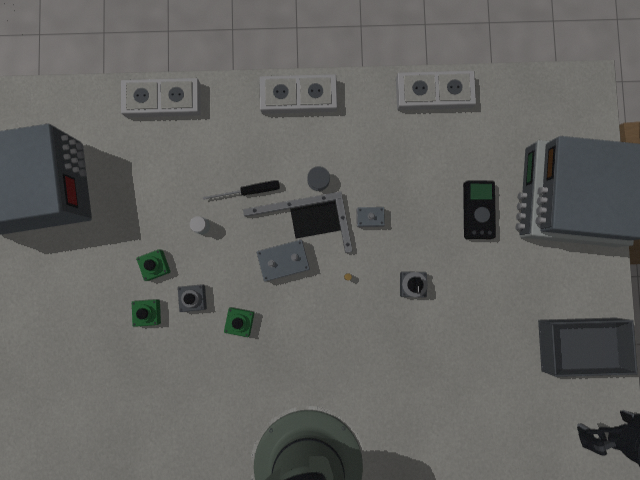

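View pics/side0.png

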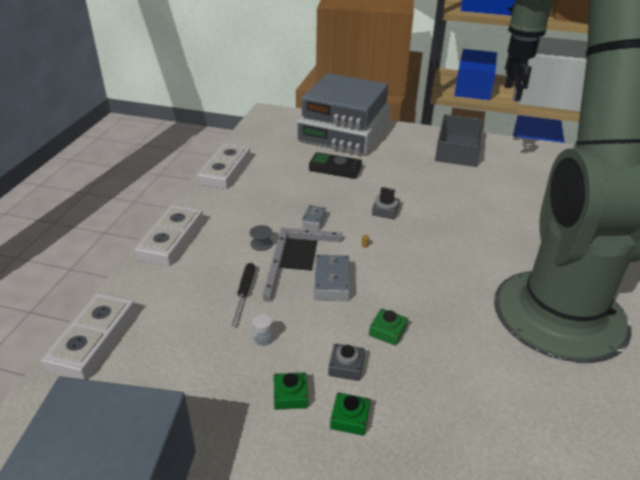

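The top view shows the module at about (row 260, col 284), the corner stop's inner corner near (200, 340), the grey-box round button at (298, 192), and the selector at (284, 413). The green-box look-alikes are at (265, 152), (313, 146) and (322, 240). The grey one fits `start_top`, since green is excluded. I'll confirm it in a crop and measure.

```bash
cat > h.py <<'E'
import numpy as np, cv2
from station import monitor, snapshot, camera_params, boxes_of, pinpoint
def deproj(n,r,c,d,P=None):
    P=P or camera_params(n)
    X=np.stack([(c-P['cx'])*d/P['fx'],(r-P['cy'])*d/P['fy'],d],-1)
    return (X-P['t'])@P['R']
def atz(n,r,c,z,P=None):
    P=P or camera_params(n)
    v=np.array([(c-P['cx'])/P['fx'],(r-P['cy'])/P['fy'],1.])@P['R']; o=-P['t']@P['R']
    return o+v*(z-o[2])/v[2]
E
python3 - <<'E'
from h import *
p,d=snapshot("top")
rr,cc=np.mgrid[0:480,0:640]
W=deproj("top",rr,cc,d)
for t,z in(("module",0),("jig",0),("start_top",.04),("selector_grip",.05),("adapter",0),("jar",0),("spare",0)):
    for q in pinpoint("top",t)[:3]:
        r,c=q["point"]; print(t,np.round([r,c],1),round(q["conf"],2),np.round(atz("top",r,c,z),4), np.round(W[int(round(r)),int(round(c))],4))
crop=p[180:340,120:440]; cv2.imwrite("pics/crop0.png",cv2.resize(crop[:,:,::-1],None,fx=2.5,fy=2.5,interpolation=cv2.INTER_CUBIC))
# module top mask
m=np.zeros((480,640),bool); m[232:290,250:320]=1
k=m&(W[...,2]>.033)&(W[...,2]<.046)
pts=W[k][:,:2].astype(np.float32); print(k.sum(),cv2.minAreaRect(pts), np.median(W[k][:,2]))
k=m&(W[...,2]>.047); print(np.round(W[k].mean(0),4),k.sum())
m[:]=0;m[185:260,236:360]=1
k=m&(W[...,2]>.012)&(W[...,2]<.028); print(k.sum(),np.median(W[k][:,2]))
cv2.imwrite("pics/mask0.png",cv2.resize((k[180:340,120:440]*255).astype(np.uint8),None,fx=2.5,fy=2.5,interpolation=0))
m[:]=0;m[280:315,175:210]=1
k=m&(W[...,2]>.034); print("btn",np.round(np.median(W[k],0),4),W[k][:,2].max(),k.sum(), cv2.minAreaRect(W[k][:,:2].astype(np.float32)))
print("bench",np.median(W[330:400,330:400].reshape(-1,3),0))
E
```

```text
module [260.9 279.8] 0.79 [0.5148 0.0579 0.    ] [0.5132 0.0551 0.0386]
jig [199.1 332.4] 0.83 [ 0.6725 -0.0835  0.    ] [ 0.6691 -0.0813  0.0235]
start_top [294.8 185.7] 0.62 [0.4356 0.2921 0.04  ] [0.4353 0.29   0.0454]
start_top [317.5 144.5] 0.51 [0.3825 0.3949 0.04  ] [0.3819 0.3933 0.0481]
start_top [264.8 147.8] 0.44 [0.5131 0.3864 0.04  ] [0.5122 0.3815 0.0531]
adapter [275.7 350.1] 0.41 [ 0.4713 -0.1229  0.    ] [ 0.4706 -0.1203  0.0282]
jar [227.2 203. ] 0.54 [0.6082 0.2559 0.    ] [0.6028 0.2437 0.0555]
spare [217.4 367.3] 0.62 [ 0.6217 -0.1731  0.    ] [ 0.6196 -0.1691  0.0271]
1413 ((0.5160133242607117, 0.04836517572402954), (0.07964077591896057, 0.11911482363939285), 13.441765785217285) 0.039533203250249734
[0.5022 0.0299 0.424 ] 52
1420 0.02054750047745036
btn [0.4281 0.2799 0.0441] 1.2594375009505063 267 ((0.43788599967956543, 0.1416439712047577), (0.05695465952157974, 0.3287048637866974), 4.686602592468262)
bench [ 2.45030477e-01 -1.51364208e-01  2.07073937e-04]
```

View pics/crop0.png

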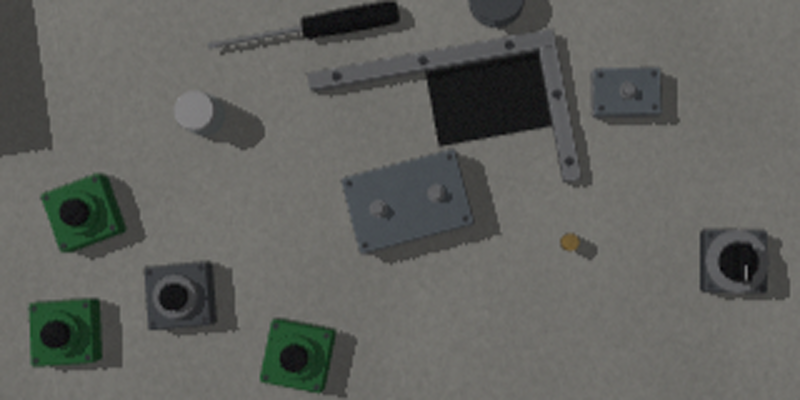

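View pics/mask0.png

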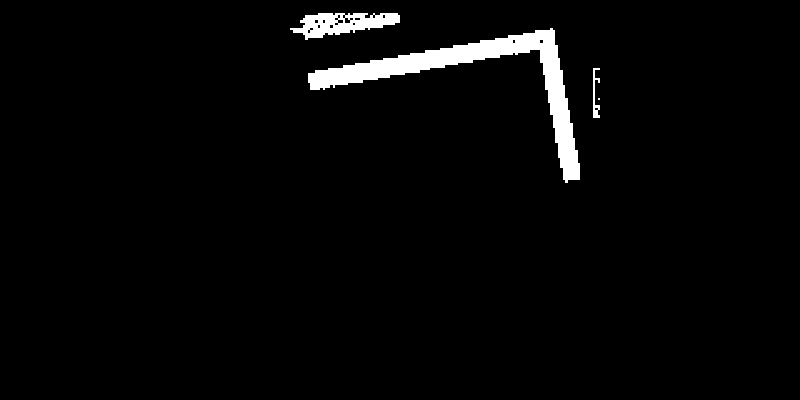

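The crop confirms the grey-box round button at crop (297, 174), which is full-image (298, 190). The neighbouring caps sit on green boxes. Next I'll fit the rails, the button and the module in one frame.

```bash
cat >> h.py <<'E'
def rails(W):
    m=np.zeros((480,640),bool); m[190:260,240:358]=1
    k=m&(W[...,2]>.014)&(W[...,2]<.027)
    pts=W[k][:,:2]
    import scipy.optimize as so
    # fit L model: jig pose maximising IoU-like: points signed distances to L centre lines
    def res(q):
        x,y,a=q; R=np.array([[np.cos(a),-np.sin(a)],[np.sin(a),np.cos(a)]])
        l=(pts-[x,y])@R
        def bx(x0,x1,y0,y1):
            cx,cy,hx,hy=(x0+x1)/2,(y0+y1)/2,(x1-x0)/2,(y1-y0)/2
            dx=abs(l[:,0]-cx)-hx; dy=abs(l[:,1]-cy)-hy
            return np.hypot(np.maximum(dx,0),np.maximum(dy,0))
        return np.minimum(bx(0,.018,-.018,.24),bx(-.14,.018,-.018,0))
    f=lambda q:np.sum(np.minimum(res(q),.01)**2)
    best=min((so.minimize(f,[.67,-.083,a],method='Nelder-Mead',options=dict(xatol=1e-5,fatol=1e-10,maxiter=4000,initial_simplex=[[.67,-.083,a],[.68,-.083,a],[.67,-.073,a],[.67,-.083,a+.05]])) for a in(.1,.15,.2)),key=lambda b:b.fun)
    return best.x,best.fun,len(pts)
def module(W,box=(190,292,240,345)):
    m=np.zeros((480,640),bool); m[box[0]:box[1],box[2]:box[3]]=1
    k=m&(W[...,2]>.034)&(W[...,2]<.046)
    k=cv2.morphologyEx(k.astype(np.uint8),cv2.MORPH_OPEN,np.ones((3,3)))>0
    return cv2.minAreaRect(W[k][:,:2].astype(np.float32)),k.sum()
E
python3 - <<'E'
from h import *
p,d=snapshot("top")
rr,cc=np.mgrid[0:480,0:640]
W=deproj("top",rr,cc,d)
q,f,n=rails(W); print("jig",q,np.degrees(q[2]),f,n)
mm,k=module(W); print(mm,k)
x,y,a=q; R=np.array([[np.cos(a),-np.sin(a)],[np.sin(a),np.cos(a)]])
print("module in jig",(np.array(mm[0])-[x,y])@R, "home world",R@[-.04,.06]+[x,y])
# button
g=W[284:314,178:206]; z=g[...,2]
for lo,hi in((.025,.034),(.034,.040),(.040,.05),(.044,.05),(.05,.06)):
    kk=(z>lo)&(z<hi); print(lo,hi,kk.sum(),np.round(g[kk].mean(0),4) if kk.any() else'')
dark=(p[284:314,178:206].max(-1)<45)&(z>.036)
print("dark",dark.sum(),np.round(g[dark].mean(0),4),np.round(np.median(g[dark],0),4),np.argwhere(dark).mean(0)+[284,178])
E
```

```text
jig [ 0.6698303  -0.08956236  0.15258583] 8.74252435173629 0.010202434219573713 1202
((0.51568603515625, 0.0485750287771225), (0.07885812222957611, 0.11926651746034622), 13.18614673614502) 1395
module in jig [-0.13135721  0.15996149] home world [ 0.62117538 -0.03633925]
0.025 0.034 376 [0.4277 0.2805 0.0295]
0.034 0.04 55 [0.4305 0.2787 0.0375]
0.04 0.05 138 [0.4269 0.2809 0.0441]
0.044 0.05 53 [0.4292 0.2814 0.0473]
0.05 0.06 71 [0.4273 0.2821 0.0525]
dark 98 [0.4267 0.281  0.051 ] [0.4266 0.2806 0.0514] [298.48979592 189.07142857]
```

```bash
cat > w.py <<'E'
from h import *
s=monitor.read_state(); a=.15259; R=np.array([[np.cos(a),-np.sin(a)],[np.sin(a),np.cos(a)]])
print("t",round(s['time'],2),"jig mm",np.round((s['ee_pos'][:2]-[.66983,-.08956])@R*1000,1),"z",round(s['ee_pos'][2]*1000,1),"rpy",np.round(np.degrees(s['eef_rot']),2),"j",np.round(s['joints'],2),"F",np.round(s['contact_force'],1),"w",round(s['gripper_width'],3))
E
python3 -m jog '[[[0,0,0],[0,0,6.2],-0.5],[[35,-29,0],[0,0,0],-0.5],[[35,-29,0],[0,0,0],-0.5],[[35,-29,0],[0,0,0],-0.5],[[35,-29,0],[0,0,0],-0.5],[[35,-29,0],[0,0,0],-0.5],[[35,-29,0],[0,0,0],-0.5],[[35,-29,0],[0,0,0],-0.5],[[35,-29,0],[0,0,0],-0.5],[[0,0,0],[0,0,0],-0.5]]'; python3 w.py
python3 - <<'E'
from h import *
p,d=snapshot("top")
rr,cc=np.mgrid[0:480,0:640]
W=deproj("top",rr,cc,d)
# inner-edge check of rails by lines: back rail edge points per column, side rail per row
k=(W[...,2]>.012)&(W[...,2]<.028)
k2=k.copy(); k2[:190]=0;k2[258:]=0;k2[:,:240]=0;k2[:,358:]=0
a,b=[],[]
for c in range(252,334):
    r=np.where(k2[:225,c])[0]
    if len(r): a.append(W[r.max(),c,:2])
for r in range(208,248):
    c=np.where(k2[r,330:])[0]
    if len(c): b.append(W[r,330+c.min(),:2])
for e in(a,b):
    l=cv2.fitLine(np.array(e,np.float32),cv2.DIST_HUBER,0,1e-4,1e-4).ravel(); print(l,np.degrees(np.arctan2(l[1],l[0])),len(e))
E
```

```text
time: 1.8
ee_pos: [0.4049, -0.3294, 0.2424]
eef_rot: [-3.141, -0.001, 0.158]
contact_force: [-0.9, -0.2, -0.4]
gripper_width: 0.75
t 1.8 jig mm [-298.3 -196.7] z 242.4 rpy [-1.7997e+02 -6.0000e-02  9.0300e+00] j [ 0.66  0.36 -0.11  1.87  0.05  0.92 -0.89] F [-0.9 -0.2 -0.4] w 0.75
[ 0.14990717 -0.9887001   0.6539357   0.0169735 ] -81.37845 82
[ 0.98841643  0.15176627  0.59890115 -0.10127856] 8.729298 40
```

```bash
python3 -m jog '[[[9,-36,0],[0,0,0.3],-0.5],[[9,-36,0],[0,0,0],-0.5],[[9,-36,0],[0,0,0],-0.5],[[9,-36,0],[0,0,0],-0.5],[[9,-36,0],[0,0,0],-0.5],[[9,-36,0],[0,0,0],-0.5],[[9,-36,0],[0,0,0],-0.5],[[9,-36,0],[0,0,0],-0.5],[[9,-36,0],[0,0,0],-0.5],[[10,-33,0],[0,0,0],-0.5]]'; python3 w.py
```

```text
time: 3.1
ee_pos: [0.4402, 0.0346, 0.2424]
eef_rot: [3.141, -0.0, 0.146]
contact_force: [1.0, -0.1, 0.0]
gripper_width: 0.744
t 3.1 jig mm [-208.1  157.6] z 242.4 rpy [ 1.7998e+02 -2.0000e-02  8.3600e+00] j [ 0.05  0.24 -0.31  2.05  0.1   0.87 -1.74] F [ 1.  -0.1  0. ] w 0.744
```

```bash
python3 -m jog '[[[0,0,0],[0,0,0],-0.5],[[0,-2,35],[0,0,0],-0.5],[[0,0,35],[0,0,0],-0.5],[[0,0,35],[0,0,0],-0.5],[[0,0,35],[0,0,0],-0.5],[[0,0,30],[0,0,0],-0.5],[[0,0,25],[0,0,0],-0.5],[[0,0,15],[0,0,0],-0.5],[[0,0,8],[0,0,0],-0.5],[[0,0,0],[0,0,0],-0.5]]'; python3 w.py; python3 - <<'E'
from h import *
for n in("top","side"):
    p,d=snapshot(n); c=p[180:340,160:400] if n=="top" else p[180:420,220:580]
    cv2.imwrite(f"pics/{n}1.png",cv2.resize(c[:,:,::-1],None,fx=2.2,fy=2.2))
E
```

```text
time: 4.35
ee_pos: [0.4398, 0.0362, 0.0244]
eef_rot: [3.141, 0.0, 0.147]
contact_force: [0.5, 0.4, 0.5]
gripper_width: 0.748
t 4.35 jig mm [-208.2  159.3] z 24.4 rpy [1.7999e+02 1.0000e-02 8.4300e+00] j [-0.09  0.64 -0.16  2.2   0.32  0.32 -1.95] F [0.5 0.4 0.5] w 0.748
```

View pics/side1.png

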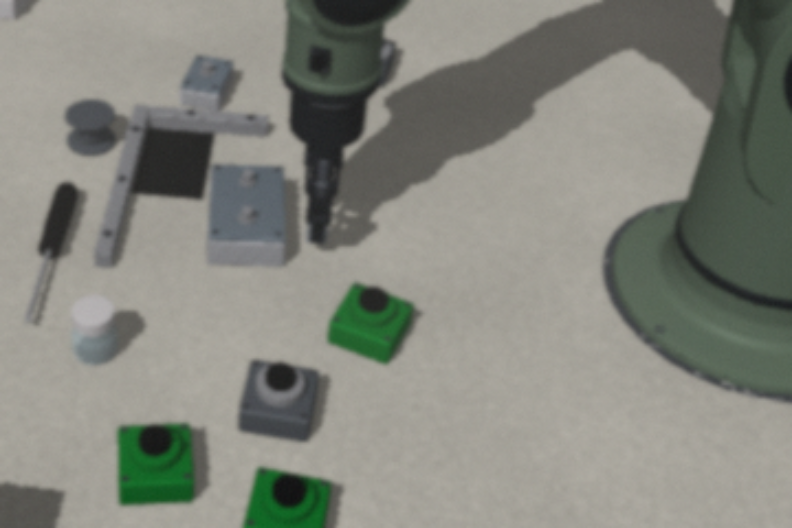

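The side view shows the fingers low behind the module's robot-side face, at crop (315, 240), with a small gap and nothing else near them. I'll push along jig +x.

```bash
python3 -m jog '[[[10,0,2],[0,0,-0.3],-0.5],[[10,0,0],[0,0,0],-0.5],[[10,0,0],[0,0,0],-0.5],[[10,0,0],[0,0,0],-0.5],[[10,0,0],[0,0,0],-0.5],[[10,0,0],[0,0,0],-0.5],[[10,0,0],[0,0,0],-0.5],[[10,0,0],[0,0,0],-0.5],[[10,0,0],[0,0,0],-0.5],[[8,0,0],[0,0,0],-0.5]]'; python3 w.py; python3 - <<'E'
from h import *
p,d=snapshot("top"); c=p[180:340,160:400]
cv2.imwrite(f"pics/top2.png",cv2.resize(c[:,:,::-1],None,fx=3,fy=3))
p,d=snapshot("side"); c=p[180:380,220:480]
cv2.imwrite(f"pics/side2.png",cv2.resize(c[:,:,::-1],None,fx=3,fy=3))
E
```

```text
time: 5.7
ee_pos: [0.5373, 0.0514, 0.0223]
eef_rot: [-3.142, -0.0, 0.153]
contact_force: [-4.7, -0.6, 3.5]
gripper_width: 0.756
t 5.7 jig mm [-109.6  159.5] z 22.3 rpy [-1.80e+02 -1.00e-02  8.74e+00] j [-0.06  0.73 -0.21  1.95  0.29  0.49 -1.89] F [-4.7 -0.6  3.5] w 0.756
```

View pics/side2.png

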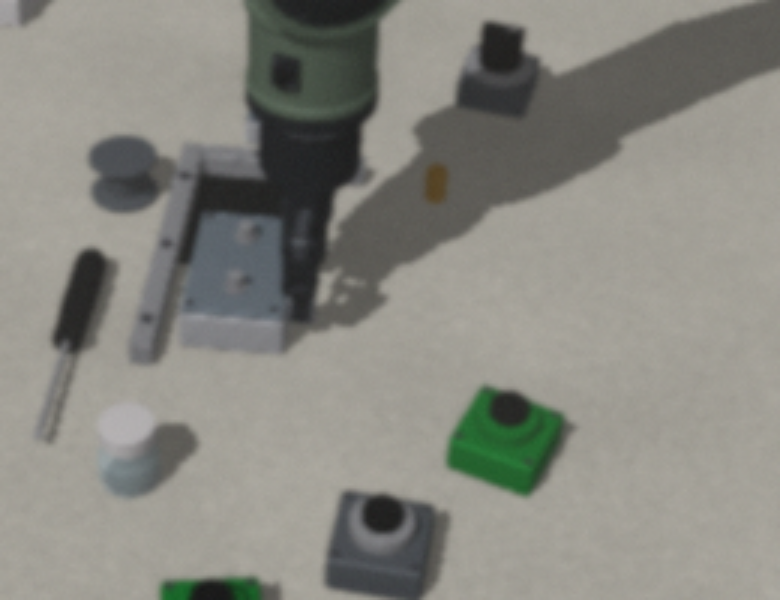

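View pics/top2.png

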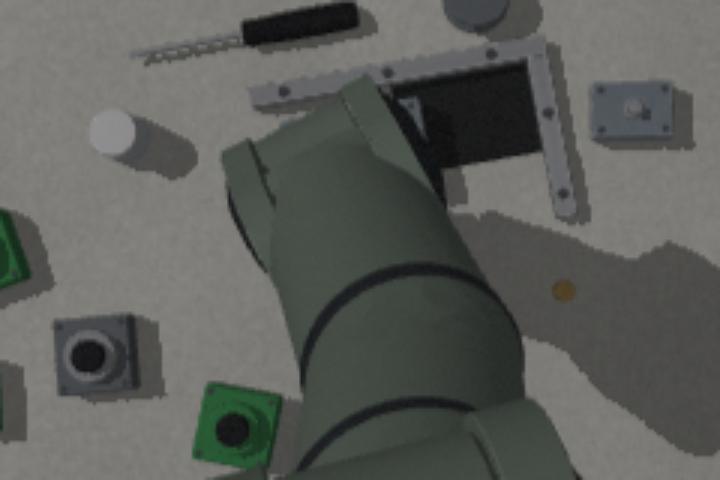

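The module is square to the pusher, with about 15-20 mm left to the back rail. I'll keep going slowly.

```bash
python3 -m jog '[[[4,0,0],[0,0,0],-0.5],[[4,0,0],[0,0,0],-0.5],[[3,0,0],[0,0,0],-0.5],[[2,0,0],[0,0,0],-0.5],[[1,0,0],[0,0,0],-0.5],[[1,0,0],[0,0,0],-0.5],[[1,0,0],[0,0,0],-0.5],[[0,0,0],[0,0,0],-0.5],[[0,0,0],[0,0,0],-0.5],[[0,0,0],[0,0,0],-0.5]]'; python3 w.py
```

```text
time: 7.05
ee_pos: [0.5526, 0.0538, 0.0224]
eef_rot: [-3.142, -0.0, 0.153]
contact_force: [-0.7, 0.5, -1.0]
gripper_width: 0.75
t 7.05 jig mm [-94.  159.5] z 22.4 rpy [-1.80e+02 -3.00e-02  8.74e+00] j [-0.05  0.74 -0.21  1.91  0.29  0.52 -1.88] F [-0.7  0.5 -1. ] w 0.75
```

```bash
python3 -m jog '[[[1,0,0],[0,0,0],-0.5],[[1,0,0],[0,0,0],-0.5],[[1,0,0],[0,0,0],-0.5],[[1,0,0],[0,0,0],-0.5],[[0,0,0],[0,0,0],-0.5],[[0,0,0],[0,0,0],-0.5],[[0,0,0],[0,0,0],-0.5],[[0,0,0],[0,0,0],-0.5],[[0,0,0],[0,0,0],-0.5],[[0,0,0],[0,0,0],-0.5]]'; python3 w.py
```

```text
time: 8.3
ee_pos: [0.5545, 0.054, 0.022]
eef_rot: [3.141, 0.004, 0.153]
contact_force: [-14.2, -1.3, 10.7]
gripper_width: 0.748
t 8.3 jig mm [-92.1 159.4] z 22.0 rpy [179.97   0.22   8.74] j [-0.05  0.75 -0.21  1.9   0.29  0.52 -1.88] F [-14.2  -1.3  10.7] w 0.748
```

The 14 N reaction at jig x = -92 means the module is on the back rail. Next I'll retreat, lift and turn so I can push along jig -y.

```bash
python3 -m jog '[[[-25,0,0],[0,0,0],-0.5],[[-5,0,-40],[0,0,-10],0.1],[[0,0,-30],[0,0,-10],0.1],[[0,0,-20],[0,0,-10],0.1],[[0,0,0],[0,0,-10],0.1],[[0,0,0],[0,0,-10],0.1],[[0,0,0],[0,0,-10],0.1],[[0,0,0],[0,0,-10],0.1],[[0,0,0],[0,0,-10],0.1],[[0,0,0],[0,0,-10],0.1]]'; python3 w.py; python3 - <<'E'
from h import *
p,d=snapshot("side"); c=p[180:380,220:480]
cv2.imwrite(f"pics/side3.png",cv2.resize(c[:,:,::-1],None,fx=3,fy=3))
E
```

```text
time: 9.55
ee_pos: [0.5273, 0.0499, 0.1125]
eef_rot: [3.14, -0.0, 1.729]
contact_force: [0.2, -0.2, 1.1]
gripper_width: 0.452
t 9.55 jig mm [-119.7  159.5] z 112.5 rpy [ 1.7994e+02 -1.0000e-02  9.9050e+01] j [ 0.29  0.64 -0.69  1.93  0.58  0.77 -0.57] F [ 0.2 -0.2  1.1] w 0.452
```

View pics/side3.png

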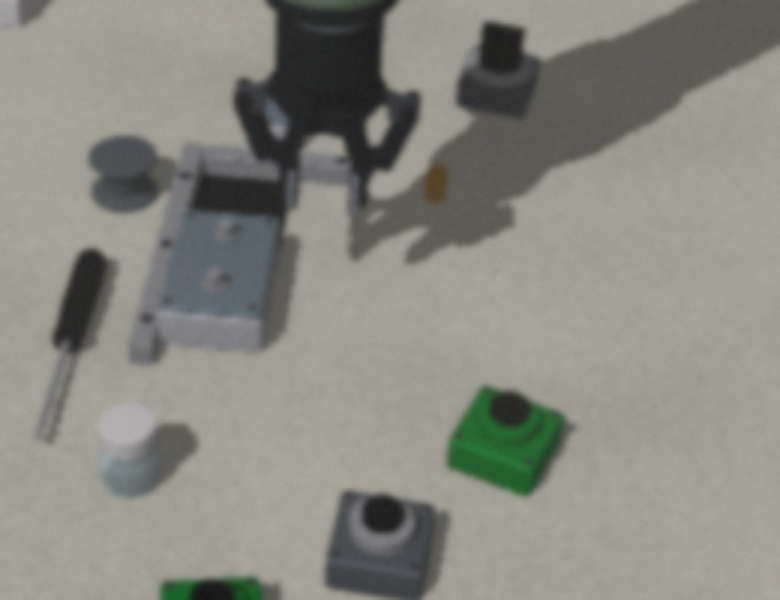

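The module's face lies along the back rail, as seen in the side view at crop (230, 260). I'll move over to its +y side and descend.

```bash
python3 -m jog '[[[30,25,0],[0,0,0],0.1],[[30,25,0],[0,0,0],0.1],[[32,25,0],[0,0,0],0.1],[[0,0,0],[0,0,0],0.1],[[0,0,30],[0,0,0],0.1],[[0,0,30],[0,0,0],0.1],[[0,0,20],[0,0,0],0.1],[[0,0,10],[0,0,0],0.1],[[0,0,0],[0,0,0],0.1],[[0,0,0],[0,0,0],0.1]]'; python3 w.py; python3 - <<'E'
from h import *
p,d=snapshot("side"); c=p[180:380,220:480]
cv2.imwrite(f"pics/side4.png",cv2.resize(c[:,:,::-1],None,fx=3,fy=3))
E
```

```text
time: 10.85
ee_pos: [0.5874, 0.1522, 0.0232]
eef_rot: [3.14, -0.0, 1.723]
contact_force: [0.0, 1.3, -1.0]
gripper_width: 0.452
t 10.85 jig mm [-44.7 251.5] z 23.2 rpy [ 1.7993e+02 -1.0000e-02  9.8720e+01] j [ 0.04  0.86 -0.59  1.76  0.68  0.74 -0.75] F [ 0.   1.3 -1. ] w 0.452
```

View pics/side4.png

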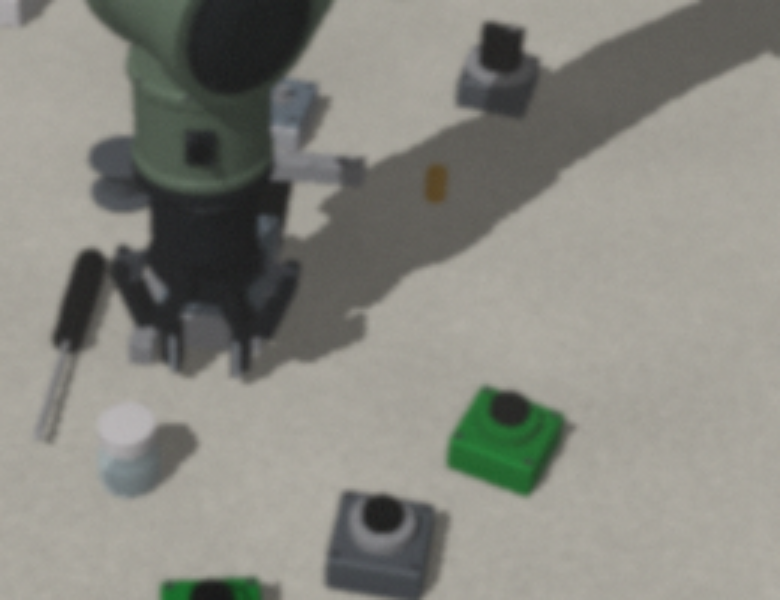

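```bash
python3 -m jog '[[[-10,0,0],[0,0,0],0.1],[[-10,0,0],[0,0,0],0.1],[[-10,0,0],[0,0,0],0.1],[[-10,0,0],[0,0,0],0.1],[[-10,0,0],[0,0,0],0.1],[[-10,0,0],[0,0,0],0.1],[[-10,0,0],[0,0,0],0.1],[[-10,0,0],[0,0,0],0.1],[[-10,0,0],[0,0,0],0.1],[[-8,0,0],[0,0,0],0.1]]'; python3 w.py; python3 - <<'E'
from h import *
p,d=snapshot("side"); c=p[180:380,220:480]
cv2.imwrite(f"pics/side5.png",cv2.resize(c[:,:,::-1],None,fx=3,fy=3))
E
```

```text
time: 12.15
ee_pos: [0.6019, 0.0546, 0.0224]
eef_rot: [3.141, -0.0, 1.723]
contact_force: [-1.7, 4.5, 4.1]
gripper_width: 0.453
t 12.15 jig mm [-45.2 152.8] z 22.4 rpy [179.99  -0.    98.73] j [ 0.21  0.86 -0.6   1.76  0.68  0.74 -0.6 ] F [-1.7  4.5  4.1] w 0.453
```

View pics/side5.png

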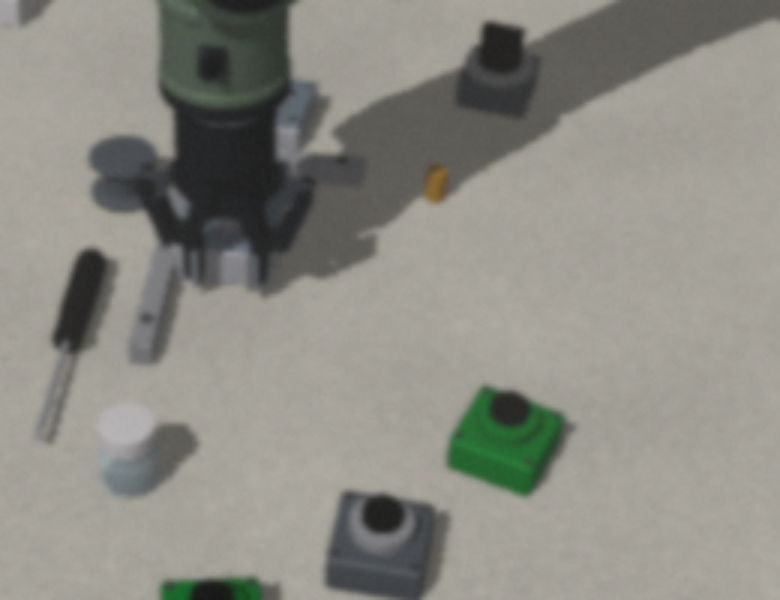

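```bash
python3 -m jog '[[[-5,0,0],[0,0,0],0.1],[[-5,0,0],[0,0,0],0.1],[[-4,0,0],[0,0,0],0.1],[[-3,0,0],[0,0,0],0.1],[[-2,0,0],[0,0,0],0.1],[[-1,0,0],[0,0,0],0.1],[[-1,0,0],[0,0,0],0.1],[[-1,0,0],[0,0,0],0.1],[[0,0,0],[0,0,0],0.1],[[0,0,0],[0,0,0],0.1]]'; python3 w.py
```

```text
time: 13.45
ee_pos: [0.605, 0.0339, 0.0223]
eef_rot: [-3.142, -0.0, 1.724]
contact_force: [-1.5, 4.7, -1.2]
gripper_width: 0.45
t 13.45 jig mm [-45.3 131.9] z 22.3 rpy [-1.800e+02 -3.000e-02  9.876e+01] j [ 0.25  0.86 -0.6   1.76  0.68  0.74 -0.56] F [-1.5  4.7 -1.2] w 0.45
```

```bash
python3 -m jog '[[[-1,0,0],[0,0,0],0.1],[[-1,0,0],[0,0,0],0.1],[[-1,0,0],[0,0,0],0.1],[[0,0,0],[0,0,0],0.1],[[0,0,0],[0,0,0],0.1],[[0,0,0],[0,0,0],0.1],[[0,0,0],[0,0,0],0.1],[[0,0,0],[0,0,0],0.1],[[0,0,0],[0,0,0],0.1],[[0,0,0],[0,0,0],0.1]]'; python3 w.py
```

```text
time: 14.7
ee_pos: [0.605, 0.0338, 0.0224]
eef_rot: [3.141, -0.004, 1.725]
contact_force: [-4.6, 17.4, 1.0]
gripper_width: 0.454
t 14.7 jig mm [-45.3 131.8] z 22.4 rpy [179.99  -0.22  98.86] j [ 0.25  0.86 -0.6   1.76  0.68  0.74 -0.55] F [-4.6 17.4  1. ] w 0.454
```

There's a 17 N reaction at y = 132, so the module is on the side rail. I'll retract, lift, turn back and set up the final +x nudge, looking as I go.

```bash
python3 -m jog '[[[25,0,0],[0,0,0],0.1],[[0,-10,-40],[0,0,10],0.1],[[0,0,-30],[0,0,10],-0.2],[[0,0,-20],[0,0,10],-0.2],[[0,0,0],[0,0,10],-0.2],[[0,0,0],[0,0,10],-0.2],[[0,0,0],[0,0,10],-0.2],[[0,0,0],[0,0,10],-0.2],[[0,0,0],[0,0,10],-0.2],[[0,0,0],[0,0,10],-0.2]]'; python3 w.py
```

```text
time: 15.95
ee_pos: [0.592, 0.0531, 0.1124]
eef_rot: [3.141, -0.0, 0.146]
contact_force: [0.1, -0.1, -0.3]
gripper_width: 0.601
t 15.95 jig mm [-55.3 152.9] z 112.4 rpy [179.96  -0.     8.39] j [ 0.01  0.65 -0.28  1.78  0.25  0.75 -1.83] F [ 0.1 -0.1 -0.3] w 0.601
```

```bash
python3 -m jog '[[[-25,0,0],[0,0,0],-0.2],[[-25,10,0],[0,0,0],-0.2],[[-20,25,0],[0,0,0],-0.2],[[0,30,0],[0,0,0],-0.2],[[0,28,0],[0,0,0],-0.2],[[0,0,0],[0,0,0],-0.2],[[0,0,30],[0,0,0],-0.2],[[0,0,30],[0,0,0],-0.2],[[0,0,20],[0,0,0],-0.2],[[0,0,10],[0,0,0],-0.2]]'; python3 w.py; python3 - <<'E'
from h import *
p,d=snapshot("side"); c=p[180:380,220:480]
cv2.imwrite(f"pics/side6.png",cv2.resize(c[:,:,::-1],None,fx=3,fy=3))
E
```

```text
time: 17.2
ee_pos: [0.5365, -0.0483, 0.0215]
eef_rot: [-3.141, 0.001, 0.153]
contact_force: [0.2, 0.1, 0.6]
gripper_width: 0.607
t 17.2 jig mm [-125.5   61.1] z 21.5 rpy [-1.7999e+02  6.0000e-02  8.7800e+00] j [ 0.15  0.73 -0.23  1.95  0.33  0.49 -1.73] F [0.2 0.1 0.6] w 0.607
```

View pics/side6.png

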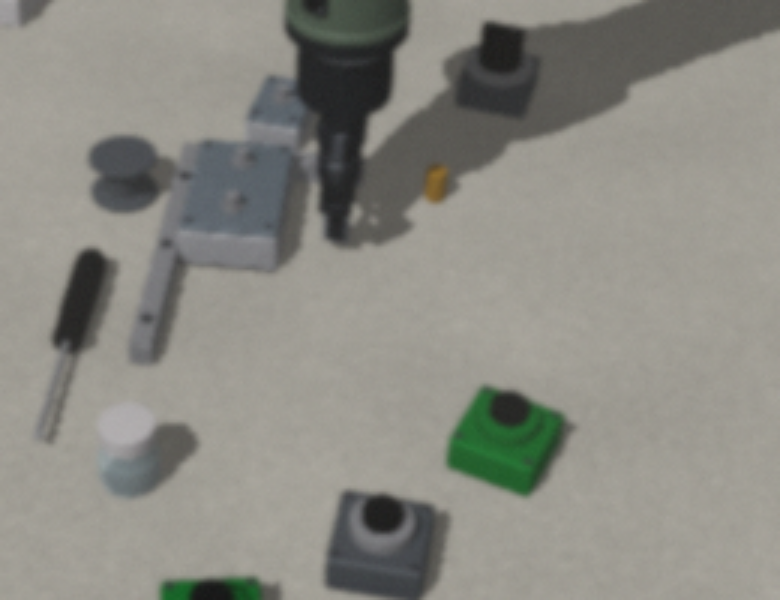

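```bash
python3 -m jog '[[[8,0,0],[0,0,0],-0.2],[[8,0,0],[0,0,0],-0.2],[[8,0,0],[0,0,0],-0.2],[[4,0,0],[0,0,0],-0.2],[[3,0,0],[0,0,0],-0.2],[[2,0,0],[0,0,0],-0.2],[[1,0,0],[0,0,0],-0.2],[[1,0,0],[0,0,0],-0.2],[[0.5,0,0],[0,0,0],-0.2],[[0,0,0],[0,0,0],-0.2]]'; python3 w.py
```

```text
time: 18.5
ee_pos: [0.5695, -0.0438, 0.022]
eef_rot: [3.141, 0.005, 0.152]
contact_force: [-14.3, -1.5, 11.1]
gripper_width: 0.598
t 18.5 jig mm [-92.2  60.4] z 22.0 rpy [179.99   0.27   8.73] j [ 0.14  0.76 -0.24  1.86  0.32  0.56 -1.72] F [-14.3  -1.5  11.1] w 0.598
```

Home on both rails. I'll retreat, lift and move over to the button, closing the gripper on the way.

```bash
python3 -m jog '[[[-25,0,0],[0,0,0],-0.2],[[-10,0,-45],[0,0,0],0.2],[[-10,0,-45],[0,0,0],1],[[-10,-30,-20],[0,0,0],1],[[-10,-40,0],[0,0,0],1],[[-10,-40,0],[0,0,0],1],[[-10,-40,0],[0,0,0],1],[[-7,-40,0],[0,0,0],1],[[0,-40,0],[0,0,0],1],[[0,0,0],[0,0,0],1]]'; python3 w.py; python3 - <<'E'
from h import *
p,d=snapshot("top"); c=p[180:340,120:440]
cv2.imwrite(f"pics/top7.png",cv2.resize(c[:,:,::-1],None,fx=2.5,fy=2.5))
E
```

```text
time: 19.75
ee_pos: [0.4455, 0.1728, 0.1325]
eef_rot: [-3.14, -0.001, 0.157]
contact_force: [0.0, -0.3, -0.2]
gripper_width: 0.004
t 19.75 jig mm [-181.9  293.4] z 132.5 rpy [-1.7993e+02 -4.0000e-02  8.9900e+00] j [-0.24  0.47 -0.33  2.06  0.25  0.64 -2.15] F [ 0.  -0.3 -0.2] w 0.004
```

View pics/top7.png

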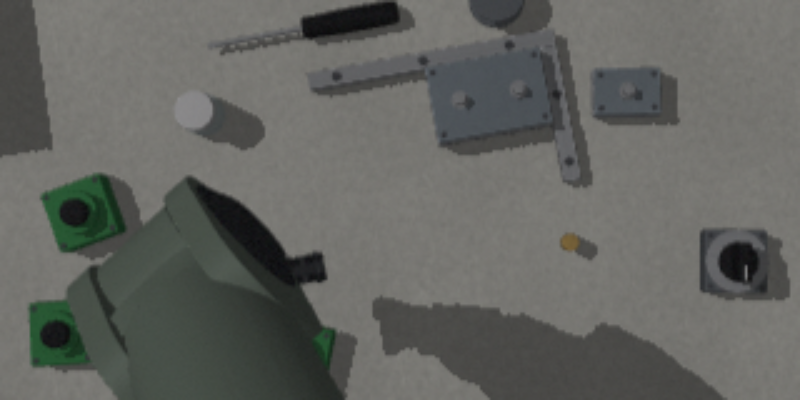

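The module visibly fills the dark corner patch against both rails. I'll measure it, then turn the wrist away from its limit.

```bash
python3 - <<'E'
from h import *
p,d=snapshot("top")
rr,cc=np.mgrid[0:480,0:640]
W=deproj("top",rr,cc,d)
mm,k=module(W,(185,245,280,350)); print(mm,k,"expect (.6212,-.0363) 8.74")
E
python3 -m jog '[[[0,0,0],[0,0,-10],1],[[0,0,0],[0,0,-10],1],[[0,0,0],[0,0,-10],1],[[0,0,0],[0,0,-10],1],[[0,0,0],[0,0,-10],1],[[0,0,0],[0,0,-10],1],[[0,0,0],[0,0,-10],1],[[0,0,0],[0,0,-10],1],[[0,0,0],[0,0,-1],1],[[0,0,0],[0,0,0],1]]'; python3 w.py; python3 - <<'E'
from h import *
s=monitor.read_state(); P=camera_params("wrist"); p,d=snapshot("wrist")
cv2.imwrite("pics/wr8.png",p[:,:,::-1])
for q in pinpoint("wrist","start_top")[:4]:
    r,c=q["point"]; print(q, atz("wrist",r,c,.0525,P))
y=s['eef_rot'][2]; v=np.array([.427,.281])-s['ee_pos'][:2]
print("yaw",np.degrees(y),"dx",v@[np.cos(y),np.sin(y)],"dy",v@[np.sin(y),-np.cos(y)])
E
```

```text
((0.6422419548034668, -0.03337063640356064), (0.12122651934623718, 0.11856881529092789), 8.763533592224121) 1379 expect (.6212,-.0363) 8.74
time: 21.1
ee_pos: [0.4462, 0.1692, 0.1322]
eef_rot: [-3.141, 0.0, 1.562]
contact_force: [-0.3, -0.2, -0.2]
gripper_width: 0.0
t 21.1 jig mm [-181.7  289.7] z 132.2 rpy [-1.7999e+02  1.0000e-02  8.9470e+01] j [ 0.04  0.54 -0.69  2.05  0.51  0.73 -0.98] F [-0.3 -0.2 -0.2] w 0.0
{'point': [262.1, 187.5], 'conf': 0.73} [0.36415995 0.16550577 0.0525    ]
{'point': [47.0, 283.8], 'conf': 0.68} [0.42708668 0.28312175 0.0525    ]
yaw 89.47103626827257 dx 0.11161460166016583 dy -0.020230244956684223
```

View pics/wr8.png

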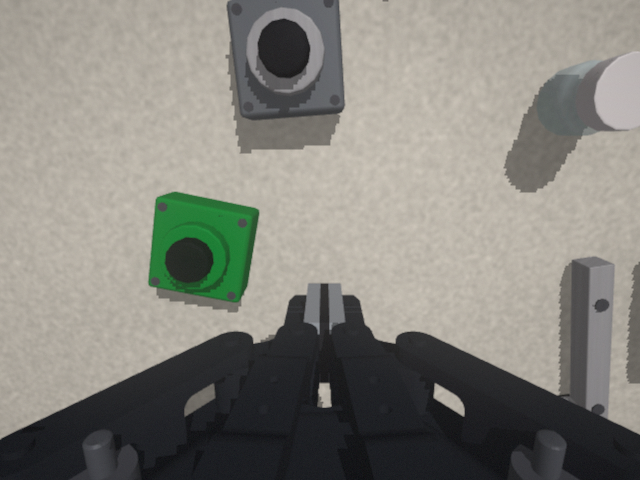

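The wrist view shows the grey-box button at (47, 284), which maps to (0.427, 0.283). That agrees with the top camera's (0.427, 0.281). The green box at (262, 187) is the look-alike, and the light round thing at the right is the jar.

```bash
python3 -m jog '[[[25,-5,0],[0,0,0],1],[[30,-5,0],[0,0,0],1],[[30,-5,0],[0,0,0],1],[[28,-5,0],[0,0,0],1],[[0,0,0],[0,0,0],1],[[0,0,25],[0,0,0],1],[[0,0,20],[0,0,0],1],[[0,0,12],[0,0,0],1],[[0,0,0],[0,0,0],1],[[0,0,0],[0,0,0],1]]'; python3 w.py; python3 - <<'E'
from h import *
s=monitor.read_state(); print(s['ee_pos'])
p,d=snapshot("side"); c=p[280:440,260:460]
cv2.imwrite(f"pics/side9.png",cv2.resize(c[:,:,::-1],None,fx=4,fy=3.7))
p,d=snapshot("top")
rr,cc=np.mgrid[0:480,0:640]
W=deproj("top",rr,cc,d)
m=np.zeros((480,640),np.uint8);m[185:245,280:350]=1
k=m*((W[...,2]>.034)&(W[...,2]<.046)).astype(np.uint8); k=cv2.morphologyEx(k,cv2.MORPH_OPEN,np.ones((3,3)))
n,l,st,_=cv2.connectedComponentsWithStats(k,connectivity=4); i=1+st[1:,4].argmax()
print(cv2.minAreaRect(W[l==i][:,:2].astype(np.float32)),"expect (.6212,-.0363) 8.74")
E
```

```text
time: 22.45
ee_pos: [0.4268, 0.2831, 0.0759]
eef_rot: [3.141, -0.0, 1.566]
contact_force: [-0.3, 0.2, -0.5]
gripper_width: 0.005
t 22.45 jig mm [-183.5  405.3] z 75.9 rpy [ 1.7997e+02 -2.0000e-02  8.9710e+01] j [-0.25  0.67 -0.61  2.    0.61  0.67 -1.27] F [-0.3  0.2 -0.5] w 0.005
[0.42684983 0.28309354 0.07589404]
((0.6213123202323914, -0.03652103990316391), (0.0790974497795105, 0.11792852729558945), 8.821817398071289) expect (.6212,-.0363) 8.74
```

View pics/side9.png

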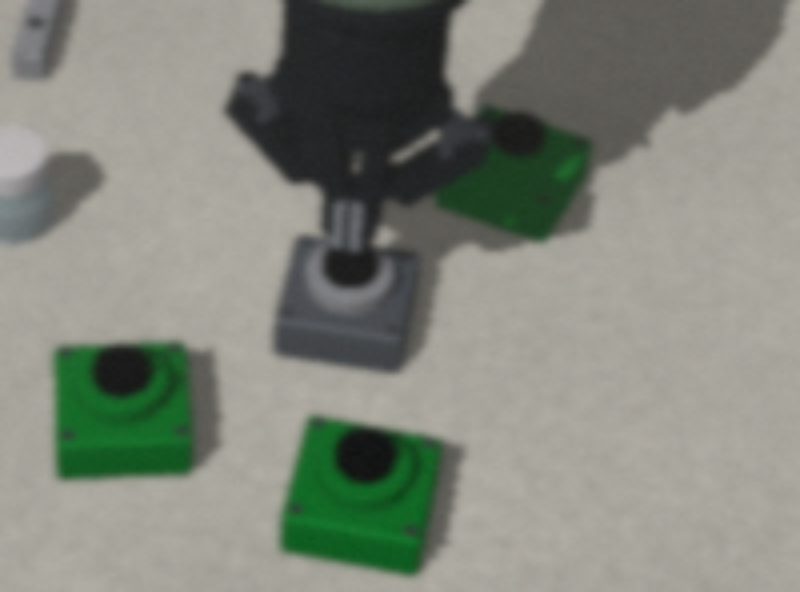

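The module measures (0.6213, -0.0365) at 8.8°, against a home of (0.6212, -0.0363) at 8.74°. The fingertips are over the grey box's cap, so I'll press.

```bash
python3 -m jog '[[[-1.5,0,5],[0,0,0],1],[[0,0,4],[0,0,0],1],[[0,0,3],[0,0,0],1],[[0,0,1.5],[0,0,0],1],[[0,0,1.5],[0,0,0],1],[[0,0,1.5],[0,0,0],1],[[0,0,1.5],[0,0,0],1],[[0,0,0],[0,0,0],1],[[0,0,0],[0,0,0],1],[[0,0,0],[0,0,0],1]]'; python3 w.py
```

```text
time: 23.8
ee_pos: [0.4265, 0.2815, 0.0574]
eef_rot: [-3.142, -0.0, 1.566]
contact_force: [-2.4, -2.1, 4.9]
gripper_width: -0.0
t 23.8 jig mm [-184.1  403.7] z 57.4 rpy [-180.     -0.     89.74] j [-0.27  0.7  -0.59  2.01  0.65  0.63 -1.29] F [-2.4 -2.1  4.9] w -0.0
```

```bash
python3 -m jog '[[[0,0,1],[0,0,0],1],[[0,0,1],[0,0,0],1],[[0,0,0.7],[0,0,0],1],[[0,0,0],[0,0,0],1],[[0,0,0],[0,0,0],1],[[0,0,0],[0,0,0],1],[[0,0,0],[0,0,0],1],[[0,0,0],[0,0,0],1],[[0,0,0],[0,0,0],1],[[0,0,0],[0,0,0],1]]'; python3 w.py
```

```text
time: 25.05
ee_pos: [0.4267, 0.2816, 0.0563]
eef_rot: [3.14, 0.001, 1.566]
contact_force: [-10.8, -10.2, 50.7]
gripper_width: 0.002
t 25.05 jig mm [-183.9  403.8] z 56.3 rpy [1.799e+02 3.000e-02 8.974e+01] j [-0.27  0.7  -0.59  2.01  0.65  0.63 -1.3 ] F [-10.8 -10.2  50.7] w 0.002
```

50 N and no further travel means it hit the hard stop, with the tip about 6-7 mm below the first-contact height. I'll release it and move clear.

```bash
python3 -m jog '[[[0,0,-5],[0,0,0],1],[[0,0,-10],[0,0,0],1],[[0,0,-25],[0,0,0],1],[[0,0,-30],[0,0,0],1],[[-30,0,-30],[0,0,0],1],[[-35,-20,0],[0,0,0],1],[[-35,-20,0],[0,0,0],1],[[-35,0,0],[0,0,0],1],[[-35,0,0],[0,0,0],1],[[0,0,0],[0,0,0],1]]'; python3 w.py; python3 - <<'E'
from h import *
p,d=snapshot("top"); c=p[160:340,120:440]
cv2.imwrite(f"pics/top10.png",cv2.resize(c[:,:,::-1],None,fx=2.5,fy=2.5))
rr,cc=np.mgrid[0:480,0:640]
W=deproj("top",rr,cc,d)
m=np.zeros((480,640),np.uint8);m[185:245,280:350]=1
k=m*((W[...,2]>.034)&(W[...,2]<.046)).astype(np.uint8); k=cv2.morphologyEx(k,cv2.MORPH_OPEN,np.ones((3,3)))
n,l,st,_=cv2.connectedComponentsWithStats(k,connectivity=4); i=1+st[1:,4].argmax()
print(cv2.minAreaRect(W[l==i][:,:2].astype(np.float32)))
g=W[284:314,178:206]; print("btn z",np.percentile(g[...,2],[90,97]))
E
```

```text
time: 26.3
ee_pos: [0.3858, 0.1096, 0.1548]
eef_rot: [-3.142, 0.001, 1.563]
contact_force: [-1.0, 0.7, 0.3]
gripper_width: -0.004
t 26.3 jig mm [-250.5  240. ] z 154.8 rpy [-1.800e+02  5.000e-02  8.955e+01] j [ 0.19  0.4  -0.75  2.21  0.43  0.68 -0.88] F [-1.   0.7  0.3] w -0.004
((0.6213520765304565, -0.03605768084526062), (0.07845862954854965, 0.11856203526258469), 8.554044723510742)
btn z [0.04938743 0.05280294]
```

View pics/top10.png

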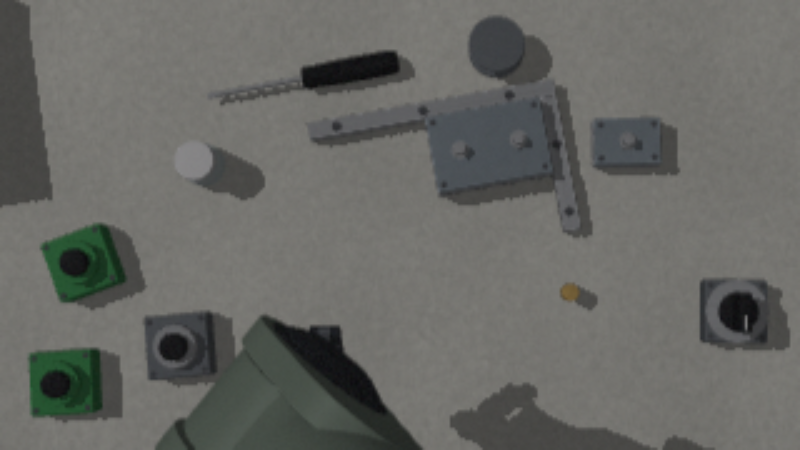

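The top view shows the module home at crop (145, 490), the button up again at (345, 178), and the other objects where they started. The robot is touching nothing, so I'm handing the job in.

```bash
python3 -c "
from station import workorder; print(workorder.close_job())"
```

```text
the job is handed in; nothing more can be done
None
```

The module is home in the corner stop, and the start button was then pressed to its stop and released. I handed the job in at about 26 s of the 58 s allowed.

- **Pushing:** I slid the module against the back rail, then along it to the side rail, and nudged it once more toward the back rail. Each push ended at a 14–17 N reaction, so it was in contact with both rails.
- **Module position:** The last picture put it at (0.6214, -0.0361) and 8.6°, against a computed home of (0.6212, -0.0363) and 8.7°.
- **Button:** I pressed the button on the grey box, not a green look-alike. The fingertips stopped about 6–7 mm below where the cap top had measured, and the cap was back at its original height of about 0.0525 m afterwards.
- **Everything else:** The selector, spare box, reel, adapter, jar and driver looked unmoved in the last picture. The meter was outside that crop, and the arm never went near it.

**Checks that went wrong or disagreed:**
- One module measurement took in the reel by mistake, so I repeated it properly.
- The press reached 50.7 N at the fingertips. That is under the 120 N wrist limit but firmer than needed; the 40 N limit covers the arm and gripper body, which did not touch the button.

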